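# Close up a row of moisture tins and bar them in

### The job

Without gripping or lifting anything, push gently on the rearmost tin so that the whole row of four moisture tins slides along the rack as one train, until the front tin is fully home against the wooden end stop and the tins touch one another. Then push the swinging retaining bar shut behind them, fully across the channel. Touch no tin but the rearmost, and leave the things standing round the rack where they are.

Things in the scene. Friction and masses are not known exactly. Their poses are not given: they have to be found in the camera images.
- rack: the tin rack, fixed: wooden board 100 (x) by 400 (y) by 12 mm with two 4 mm thick aluminium rails along y, tops 26 mm above the worktop; the channel between them is 67 mm wide, centred on x = 0. Origin: centre of the underside, on the worktop. +y points along the channel to the end stop; the -y end is open. A fixed keeper post, 46 mm high, stands on the far side at x = 44, y = -68 mm
- stop_face (a point): centre of the end stop's inner face, at board height (12 mm above the worktop), axes as the rack's. The stop is a wooden block 90 mm wide and 40 mm high above the board. With the row home the tins' centres lie about 31, 92, 154 and 216 mm from this face along -y
- gate (a joint): angle of the retaining bar, rad: 0 = shut at its limit, across the channel along rack +x, 10 mm behind a seated row; 1.6 to 1.95 = open at the start, pointing along rack -y beside the channel on its -x side. Stays where left, 0.5 N at its end moves it. Flat steel bar 10 mm thick, 30 to 48 mm above the worktop. Push its outer side (-x side when open, -y side when shut), passing over the near rail
- gate_pivot (a point): fixed point on the bar's pivot axis, at rack x = -56, y = -78 mm, 39 mm above the worktop, axes as the rack's
- gate_end (a point): middle of the free end of the bar, 108 mm from the pivot axis, at the bar's mid height; its x axis points along the bar away from the pivot
- tin_rear: rearmost tin of the row, next to the open end, the one to push: open round aluminium moisture tin about 62 mm across and 41 mm high, 20 to 90 g, 31.5 mm from centre to edge along the row. Origin: centre of its underside. It stands on the board, so 12 to 53 mm above the worktop; the row must slide 65 to 100 mm, and takes 1 to 2 N
- tin_third: third tin of the row, ahead of the rearmost: open round aluminium moisture tin about 62 mm across and 41 mm high, 20 to 90 g, 30.5 mm from centre to edge along the row. Origin: centre of its underside. It has soil in it
- tin_second: second tin of the row: open round aluminium moisture tin about 62 mm across and 41 mm high, 20 to 90 g, 31 mm from centre to edge along the row. Origin: centre of its underside. It has soil in it
- tin_front: first tin of the row, nearest the end stop: open round aluminium moisture tin about 62 mm across and 41 mm high, 20 to 90 g, 30.5 mm from centre to edge along the row. Origin: centre of its underside
- jar: bystander: lidded glass sample jar 62 mm across, 78 mm high, beyond the rack. Origin: centre of its underside
- weight: bystander: brass weight with a knob, 38 mm across, 52 mm high, beyond the rack. Origin: centre of its underside
- spare_tin: bystander: a fifth moisture tin, 63 mm across, 41 mm high, on the worktop on the robot's side of the rack, not part of the row. Origin: centre of its underside
- dish: bystander: porcelain dish 84 mm across, 32 mm high, on the far side of the rack, towards its open end. Origin: centre of its underside
Mind the look-alikes: they are no part of the job. Leave any orange look-alike of the tin_third alone. Leave any red look-alike of the tin_rear alone.

How it is judged:
By the outcome, as a careful person would: the job done as asked, in the order asked, and still so for the second after the job is handed in, with the robot touching nothing.
It also fails if it takes over 50 s, if anything falls off the work surface, if the arm or the gripper's body presses on something with over 40 N, if the wrist force passes 120 N, or if a joint passes its speed limit or range.

### The arm

A 6-joint arm with a two-finger parallel gripper is mounted at the origin on a cart in front of the work surface, level with it; the furniture and walls round the work are solid. World frame = base frame: x ahead of the robot, y to its left, z up, the work surface at z = 0. Lengths are in m, angles in rad, forces in N, time in s.
With the tool pointing down it reaches from about 0.35 to 0.875 m from the base axis. Payload 15.5 kg.
Tool frame: the origin (TCP) lies at the very end of the fingers, on their centre line; the grasp point (between the pads) lies 19 mm behind it (r.grip_point_offset is the z of the grasp point in the tool frame, in m); z points along the fingers, y is the direction in which the jaws open and shut (so a half turn about z gives the same grasp; the last joint's range is limited). The gripper opens to 85 mm and grips with 20 to 120 N. Pads are 22 mm wide; open, the fingers measure 114 mm over their backs; the gripper's body (76 mm by 85 mm) begins 54 mm behind the grasp point. The pads swing forward as they close: fully open they stand 13 mm farther back than shut.
Start: joints at [-1.248, 0.494, 1.345, -0, 1.302, -0.096], TCP at [0.254, -0.571, 0.231] pointing down, gripper open.
Joint ranges: [-2.91, 2.91], [-0.82, 2.16], [0.22, 2.67], [-1.22, 4.37], [0.12, 2.79], [-3.08, 3.08]. Speed limits (rad/s): [1.89, 1.89, 2.57, 3.01, 3.01, 3.01].

### API

Orientations are given as a rotation vector (axis times angle).
In Python, from rig import r, imaging gives the robot as it stands.
- The arm moves only by the shell command python3 -m crank 'ROWS' [FORCE]. ROWS is JSON, one flat list of numbers, 7 for each row, row after row: the shift along the world's x, y, z in mm, then the turn, a rotation vector about the world's x, y, z in rad, then the closure in counts, from 0 (fully open) to 255 (shut). In form: [dx, dy, dz, ax, ay, az, fingers, dx, dy, dz, ax, ay, az, fingers, ...]. A call has 1 to 12 rows; each row is the pose to reach, as a shift and turn from the pose measured when the call began; what a row does not reach only later rows make up. A row lasts 1/10 s, in which the tool goes at most 50 mm and 8.59 degrees, less where a joint would pass 70% of its speed; a pose out of reach is approached as far as the arm can. A call with a gripper value outside its range is refused whole. The fingers move at their own pace and stop on an object; FORCE is the grip in N (left out, the last holds). Time passes only in rows, so rows that repeat a pose let the fingers close. It gives the time, the measured TCP pose, the force and the opening at its end, in the units of the state.
- r.read_state(): the state, without advancing time (a new reading comes with each control period).
- imaging.capture(name): name is "side" or "top" or "wrist"; returns a dict with "image" (420x560x3 uint8, red, green, blue), "camera_matrix" (3x3 intrinsics, pixels), "pose" (4x4, takes a point from camera to world coordinates). Camera axes: x right, y down, z forward; pixel columns grow to the right and rows downward; lengths in m; the calibration is good to about 2 mm. A picture is of the moment at which its call begins. There is no depth.
- r.finish_job(): hands the job in, once; it reports no verdict.
The state is a dict: "time_s": time; "joint_positions": joint angles; "qvel": joint speeds; "tau": joint torques, N m; "ee_pos": TCP position; "tool_rot": TCP orientation; "force": force on the tool from outside, world axes, zero at the start; "moment": the same for the moment, N m; "opening": opening from 0.0 (shut) to 1.0 (fully open).
Only numpy, scipy, OpenCV 4.12 (cv2) and the standard library are available. Lean on these libraries where they do the work, as an engineer would, in place of code of your own. Each camera call takes 0.05 s, during which the arm holds its last target. There are 200 camera calls.

## Working session

There is one attempt and no reset: what is moved stays moved. The work goes in short steps, Python scripts to look and compute and a shell command to move; the robot and the scene stay as the last step left them, time stands still between calls to the robot, and variables do not carry over. Pictures are saved under pics/ and viewed, about 8 in all and at most 12, crops included, and the job is handed in when it is done.

```bash
mkdir -p pics; ls; python3 - <<'E'
from rig import r, imaging
import cv2,numpy as np
for n in ("top","side"):
    c=imaging.capture(n); cv2.imwrite(f"pics/{n}0.png",c["image"][:,:,::-1]); np.savez(f"pics/{n}0.npz",**c)
    print(n,c["camera_matrix"].round(1).tolist(),c["pose"].round(3).tolist())
s=r.read_state(); print(s["time_s"],s["ee_pos"],s["tool_rot"],s["force"],s["opening"])
E
```

```text
pics
top [[479.9, 0.0, 281.3], [0.0, 479.9, 213.5], [0.0, 0.0, 1.0]] [[0.004, -0.998, 0.055, 0.546], [-1.0, -0.003, 0.013, 0.017], [-0.012, -0.055, -0.998, 0.952], [0.0, 0.0, 0.0, 1.0]]
side [[420.8, 0.0, 276.5], [0.0, 420.8, 214.4], [0.0, 0.0, 1.0]] [[-0.999, -0.036, 0.007, 0.583], [-0.035, 0.899, -0.436, 0.423], [0.01, -0.436, -0.9, 0.818], [0.0, 0.0, 0.0, 1.0]]
0.1 [ 0.25406002 -0.57066992  0.23076518] [-3.07190053e+00 -6.52882626e-01  1.83347571e-04] [0.64492558 0.54952978 0.61319588] 0.9983703809407102
```

View pics/top0.png

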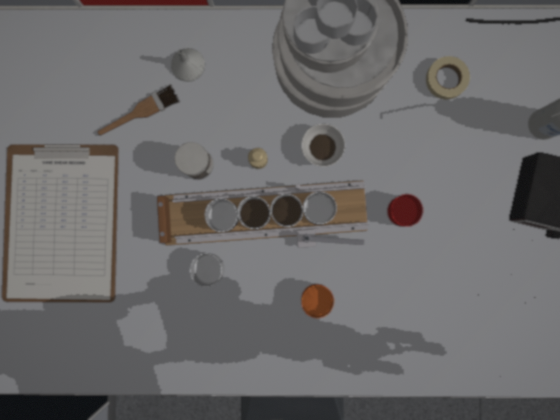

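View pics/side0.png

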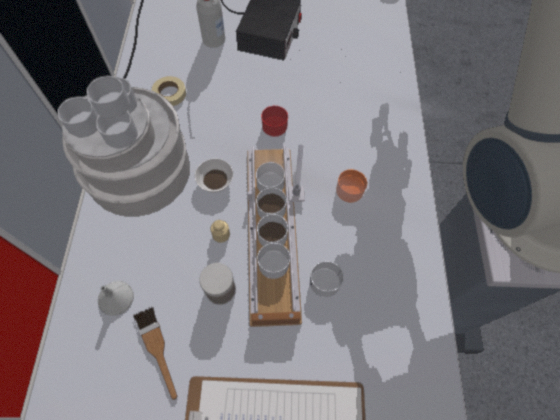

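The rack lies roughly along world +y: the stop is at the left of the top view (165,218) and the open end is at the right (366,205). The rear tin is at (319,208). The red look-alike is at (405,210), the orange one at (317,300), the dish at (322,146) and the spare tin at (207,269). Next I'll crop in on the gate and measure.

```bash
cat > h.py <<'E'
import numpy as np,cv2
def load(n):
    return dict(np.load(f"pics/{n}.npz"))
def ray(c,uv,z):
    K,P=c["camera_matrix"],c["pose"]; d=P[:3,:3]@np.linalg.solve(K,[uv[0],uv[1],1.]); o=P[:3,3]
    return o+d*(z-o[2])/d[2]
def proj(c,p):
    P=c["pose"]; q=c["camera_matrix"]@(P[:3,:3].T@(np.asarray(p)-P[:3,3])); return q[:2]/q[2]
def tri(c1,u1,c2,u2):
    A=[];b=[]
    for c,u in((c1,u1),(c2,u2)):
        d=c["pose"][:3,:3]@np.linalg.solve(c["camera_matrix"],[u[0],u[1],1.]); d/=np.linalg.norm(d)
        M=np.eye(3)-np.outer(d,d); A.append(M); b.append(M@c["pose"][:3,3])
    return np.linalg.lstsq(np.vstack(A),np.hstack(b),rcond=None)[0]
E
python3 - <<'E'
from h import *
c=load("top0"); im=c["image"]
s=load("side0"); 
hsv=cv2.cvtColor(im,cv2.COLOR_RGB2HSV)
m=cv2.inRange(hsv,(5,70,60),(22,255,255)); m[:, :150]=0; m[:170]=0; m[250:]=0; m[:,375:]=0
ys,xs=np.nonzero(m); rct=cv2.minAreaRect(np.c_[xs,ys].astype(np.float32)); print(rct)
for p in cv2.boxPoints(rct): print(p, ray(c,p,.012).round(4))
a=cv2.resize(im[175:255,150:380],None,fx=3.4,fy=3.4,interpolation=cv2.INTER_CUBIC)
b=cv2.resize(s["image"][140:330,235:345],None,fx=3,fy=3,interpolation=cv2.INTER_CUBIC)
b=cv2.rotate(b,cv2.ROTATE_90_CLOCKWISE)
w=800; o=np.zeros((a.shape[0]+b.shape[0],w,3),np.uint8); o[:a.shape[0],:a.shape[1]]=a[:,:w]; o[a.shape[0]:,:b.shape[1]]=b
print(a.shape,b.shape); cv2.imwrite("pics/z0.png",o[:,:,::-1])
E
```

```text
((261.3320007324219, 211.15164184570312), (48.88930130004883, 207.41738891601562), 84.80557250976562)
[155.8361  196.19672] [0.6314 0.277  0.012 ]
[362.40167 177.41803] [ 0.6694 -0.1299  0.012 ]
[366.82788 226.10657] [ 0.5737 -0.138   0.012 ]
[160.26233 244.88525] [0.5356 0.2666 0.012 ]
(272, 782, 3) (330, 570, 3)
```

View pics/z0.png

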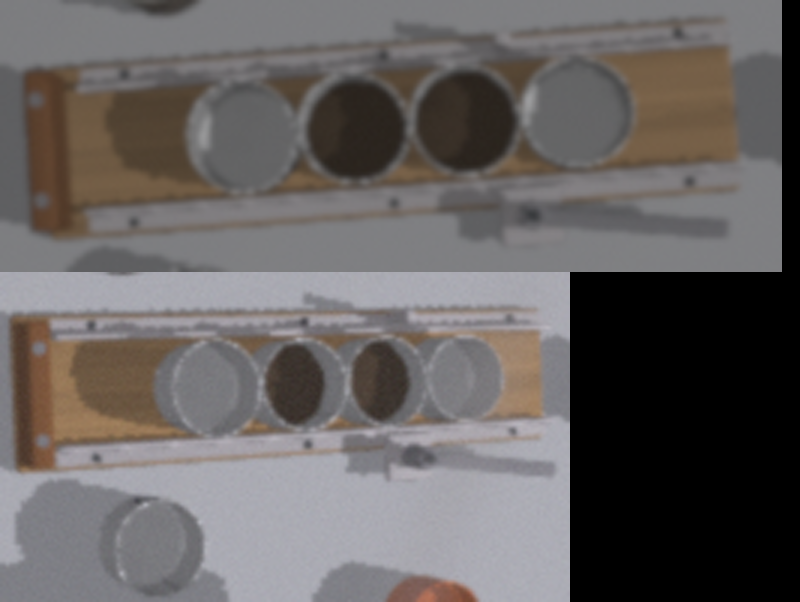

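The bar shows in the top crop from its pivot at (530,213) to its end at (728,228). The tins are already nearly touching, at top-crop x = 244, 354, 466 and 578. The rail screws show in both views, so I'll use them to get the rack's axes.

```bash
cat > m.py <<'E'
from h import *
from scipy.spatial.transform import Rotation as R
c,s=load("top0"),load("side0")
T=lambda x,y:(150+(x+.5)/3.4-.5,175+(y+.5)/3.4-.5)
S=lambda x,y:(235+(y-272+.5)/3-.5,140+(569-x+.5)/3-.5)
pts=dict(f1=((124,74),(91,325)),f2=((383,55),(303,322)),f3=((678,34),(509,319)),
n1=((134,222),(96,458)),n2=((394,203),(307,444)),n3=((690,182),(512,432)),
front=((244,136),(214,387)),second=((354,131),(300,387)),third=((466,119),(386,382)),rear=((578,111),(465,378)),
piv=((530,213),(417,457)),end=((728,228),(553,468)))
W={k:tri(c,T(*a),s,S(*b)) for k,(a,b) in pts.items()}
mid=[(W['f%d'%i]+W['n%d'%i])/2 for i in(1,2,3)]
y=mid[0]-mid[2]; y[2]=0; y/=np.linalg.norm(y); x=np.array([y[1],-y[0],0])
print("yaw",np.arctan2(-y[0],y[1]))
# origin: channel mid in x; pivot at y=-78mm
o=mid[1].copy(); o[2]=0; o+=y*((W['piv']-o)@y+.078)
for k,v in W.items(): print(k,v.round(4),"rack",((v-o)@x).round(4),((v-o)@y).round(4))
print("origin",o.round(4))
for k,uv in dict(red=(405,210),orange=(317,300),dish=(322,146),rackend=(366.5,215)).items(): 
    v=ray(c,uv,.012 if k=='rackend' else .035); print(k,v.round(3),"rack",((v-o)@x).round(3),((v-o)@y).round(3))
E
python3 m.py; python3 - <<'E'
from rig import r
from scipy.spatial.transform import Rotation as R
print(R.from_rotvec(r.read_state()["tool_rot"]).as_matrix().round(3))
E
```

```text
yaw 0.07512310243670017
f1 [0.6303 0.2166 0.0144] rack 0.0427 0.1493
f2 [0.6417 0.0669 0.0128] rack 0.0428 -0.0008
f3 [ 0.6544 -0.1036  0.0118] rack 0.0426 -0.1718
n1 [0.5448 0.2099 0.0134] rack -0.0431 0.149
n2 [0.5564 0.0602 0.0119] rack -0.0428 -0.0012
n3 [ 0.5689 -0.1102  0.0112] rack -0.0431 -0.172
front [0.5932 0.1425 0.0451] rack 0.0 0.0782
second [0.5959 0.0812 0.0441] rack -0.0019 0.0169
third [0.6021 0.0188 0.0487] rack -0.0003 -0.0458
rear [ 0.607  -0.0432  0.0505] rack -0.0001 -0.108
piv [ 0.5502 -0.0174  0.0313] rack -0.0548 -0.078
end [ 0.5431 -0.127   0.042 ] rack -0.0701 -0.1868
origin [0.599  0.0645 0.    ]
red [ 0.604 -0.207  0.035] rack -0.015 -0.271
orange [ 0.433 -0.039  0.035] rack -0.174 -0.091
dish [ 0.727 -0.049  0.035] rack 0.119 -0.123
rackend [ 0.595 -0.137  0.012] rack -0.019 -0.201
[[ 0.914  0.407 -0.   ]
 [ 0.407 -0.914  0.001]
 [ 0.    -0.001 -1.   ]]
```

The numbers agree with the text: screws at ±43 mm, board end at −201 mm, pivot at x −55 mm and bar angle about 1.7 rad. The rear tin is at rack y −108 mm and should end near −31.5, a slide of about 76 mm. First I'll shut the fingers and move above the gap behind the rear tin, with the tool's x axis along the row.

```bash
python3 -m crank '[30,39,0,0,0,0.10,255, 60,78,0,0,0,0.20,255, 90,117,0,0,0,0.31,255, 120,156,0,0,0,0.41,255, 150,195,0,0,0,0.51,255, 180,234,0,0,0,0.61,255, 210,273,0,0,0,0.72,255, 240,312,0,0,0,0.82,255, 270,351,0,0,0,0.92,255, 300,390,0,0,0,1.02,255, 330,428,0,0,0,1.13,255, 358,466,0,0,0,1.227,255]' 20
```

```text
time_s: 1.3
ee_pos: [0.613, -0.1027, 0.2305]
tool_rot: [-2.13, -2.307, 0.001]
force: [0.8, -1.2, -0.2]
opening: 0.004
```

```bash
python3 -m crank '[-1,-2,-40,0,0,0,255, -1,-2,-80,0,0,0,255, -1,-2,-120,0,0,0,255, -1,-2,-150,0,0,0,255, -1,-2,-150,0,0,0,255]'; python3 - <<'E'
from rig import r, imaging
from h import *
from scipy.spatial.transform import Rotation as R
c=[imaging.capture(n)["image"] for n in("top","wrist")]
a=cv2.resize(c[0][150:275,220:420],(640,400),interpolation=cv2.INTER_CUBIC)
b=cv2.resize(c[1],(267,200))
o=np.zeros((600,640,3),np.uint8);o[:400]=a;o[400:,:267]=b;cv2.imwrite("pics/a1.png",o[:,:,::-1])
s=r.read_state();print(s["ee_pos"],R.from_rotvec(s["tool_rot"]).as_matrix()[:,0],s["force"])
E
```

```text
time_s: 1.8
ee_pos: [0.6094, -0.104, 0.0766]
tool_rot: [-2.126, -2.303, 0.007]
force: [0.4, 0.2, -0.0]
opening: -0.001
[ 0.61208106 -0.10478032  0.08092652] [-7.95994122e-02  9.96826859e-01  3.83352278e-04] [-0.92783108 -1.02112718  0.64739033]
```

View pics/a1.png

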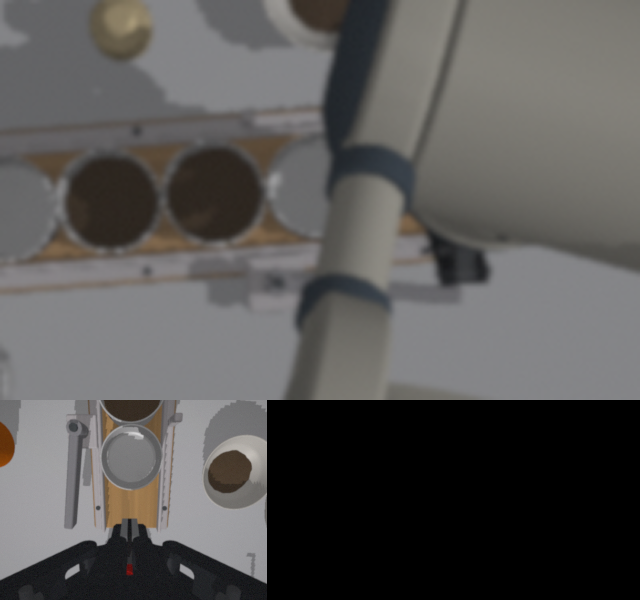

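The wrist view shows the fingers centred in the channel behind the rear tin at (131,457). The gate bar is to the left, (72,480), and the keeper post to the right, (177,417). Next I'll lower into the channel.

```bash
python3 -m crank '[0,0,-20,0,0,0,255, 0,0,-40,0,0,0,255, 0,0,-57,0,0,0,255, 0,0,-57,0,0,0,255, 0,0,-57,0,0,0,255]'; python3 -m crank '[-0.5,7,0,0,0,0,255, -1,14,0,0,0,0,255, -1,17,0,0,0,0,255, -1,19,0,0,0,0,255, -2,21,0,0,0,0,255, -2,23,0,0,0,0,255, -2,25,0,0,0,0,255, -2,25,0,0,0,0,255]'
```

```text
time_s: 2.4
ee_pos: [0.613, -0.105, 0.0257]
tool_rot: [2.131, 2.308, -0.0]
force: [0.6, 0.5, 1.1]
opening: 0.001
time_s: 3.2
ee_pos: [0.6111, -0.0799, 0.0257]
tool_rot: [2.131, 2.308, -0.0]
force: [0.5, -2.0, 0.8]
opening: 0.001
```

```bash
python3 -m crank '[0,2.5,0,0,0,0,255, -0.5,5,0,0,0,0,255, -0.5,7.5,0,0,0,0,255, -1,10,0,0,0,0,255, -1,12.5,0,0,0,0,255, -1,15,0,0,0,0,255, -1.5,17.5,0,0,0,0,255, -1.5,20,0,0,0,0,255, -1.7,22.5,0,0,0,0,255, -1.9,25,0,0,0,0,255, -2,27.5,0,0,0,0,255, -2.2,30,0,0,0,0,255]';  python3 -m crank '[0,2.5,0,0,0,0,255, -0.5,5,0,0,0,0,255, -0.5,7.5,0,0,0,0,255, -1,10,0,0,0,0,255, -1,12.5,0,0,0,0,255, -1,15,0,0,0,0,255, -1.5,17.5,0,0,0,0,255, -1.5,20,0,0,0,0,255, -1.7,22,0,0,0,0,255, -1.9,24,0,0,0,0,255, -2,25,0,0,0,0,255, -2,25,0,0,0,0,255]'
python3 - <<'E'
from rig import r, imaging
from h import *
a=[]
for n in("side","wrist"):
    q=imaging.capture(n); np.savez(f"pics/{n}2.npz",**q); a.append(q["image"])
s=r.read_state();o=np.array([.599,.0645,0]);p=s["ee_pos"]-o;print("rack",p@[.9972,.075,0],p@[-.075,.9972,0],s["force"])
o=np.zeros((570,800,3),np.uint8);o[:,:330]=cv2.resize(a[0][140:330,235:345],None,fx=3,fy=3,interpolation=cv2.INTER_CUBIC);o[:340,340:]=cv2.resize(a[1],(460,340));cv2.imwrite("pics/a2.png",o[:,:,::-1])
E
```

```text
time_s: 4.4
ee_pos: [0.6089, -0.0497, 0.0257]
tool_rot: [2.131, 2.308, -0.0]
force: [-0.4, -2.1, -1.5]
opening: 0.001
time_s: 5.6
ee_pos: [0.6069, -0.0245, 0.0257]
tool_rot: [2.131, 2.308, -0.0]
force: [-0.4, 0.5, 0.3]
opening: 0.001
rack 0.0011307974453483036 -0.08950300780688074 [-0.82178547 -0.13781094  0.61699935]
```

View pics/a2.png

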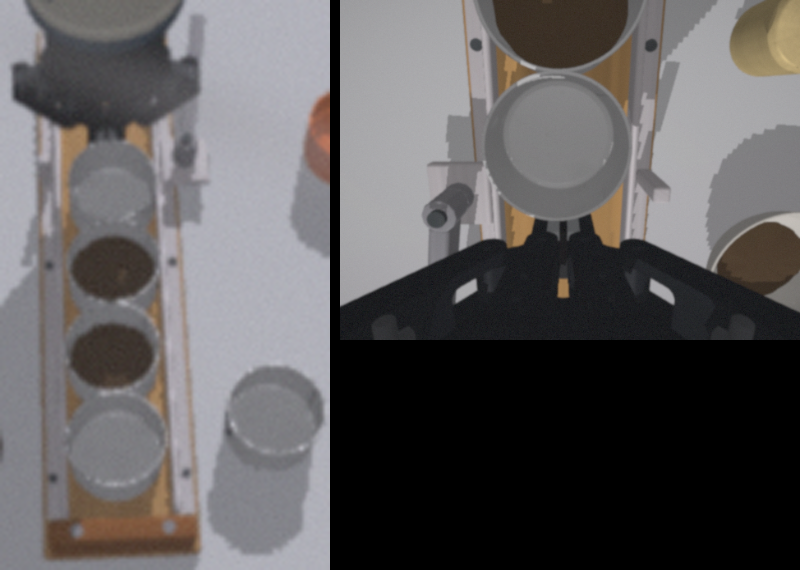

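The side view shows the row moving as one train, with a gap left between the front tin's edge (115,497) and the stop (120,515). The wrist view shows the fingers centred on the rear tin. I'll close in more slowly.

```bash
python3 -m crank '[0,2,0,0,0,0,255, -0.3,4,0,0,0,0,255, -0.5,6,0,0,0,0,255, -0.6,8,0,0,0,0,255, -0.8,10,0,0,0,0,255, -0.9,11,0,0,0,0,255, -0.9,12,0,0,0,0,255, -1,13,0,0,0,0,255]'; for i in 1; do python3 -m crank '[0,0.5,0,0,0,0,255, 0,1,0,0,0,0,255]'; python3 -m crank '[0,0.5,0,0,0,0,255, -0.1,1,0,0,0,0,255]'; python3 -m crank '[0,0.5,0,0,0,0,255, -0.1,1,0,0,0,0,255]'; done
```

```text
time_s: 6.5
ee_pos: [0.6059, -0.0116, 0.0257]
tool_rot: [2.131, 2.308, -0.0]
force: [0.7, -1.1, 0.7]
opening: 0.001
time_s: 6.7
ee_pos: [0.6059, -0.0106, 0.0257]
tool_rot: [2.131, 2.308, -0.0]
force: [0.2, -1.6, 1.2]
opening: -0.004
time_s: 6.9
ee_pos: [0.6058, -0.0096, 0.0257]
tool_rot: [2.131, 2.308, -0.0]
force: [-0.4, -0.9, 0.7]
opening: -0.004
time_s: 7.1
ee_pos: [0.6057, -0.0086, 0.0257]
tool_rot: [2.131, 2.308, -0.0]
force: [0.1, -1.3, 0.4]
opening: -0.002
```

```bash
python3 -m crank '[0,0.3,0,0,0,0,255, -0.1,0.7,0,0,0,0,255, -0.1,0.7,0,0,0,0,255]'; python3 -m crank '[0,0.3,0,0,0,0,255, 0,0.7,0,0,0,0,255, 0,0.7,0,0,0,0,255]'
```

```text
time_s: 7.4
ee_pos: [0.6056, -0.0078, 0.0257]
tool_rot: [2.131, 2.308, -0.0]
force: [0.8, -0.9, 0.6]
opening: 0.004
time_s: 7.7
ee_pos: [0.6056, -0.007, 0.0257]
tool_rot: [2.131, 2.308, -0.0]
force: [-0.5, -1.1, 0.1]
opening: -0.0
```

```bash
python3 -m crank '[0,0.3,0,0,0,0,255, -0.1,0.7,0,0,0,0,255, -0.1,0.7,0,0,0,0,255]'
```

```text
time_s: 8.0
ee_pos: [0.6054, -0.0063, 0.0257]
tool_rot: [2.131, 2.308, -0.0]
force: [-0.2, -0.9, 0.2]
opening: -0.006
```

```bash
python3 -m crank '[0,0.5,0,0,0,0,255, -0.1,1,0,0,0,0,255, -0.1,1,0,0,0,0,255]'; python3 -m crank '[0,0.5,0,0,0,0,255, -0.1,1,0,0,0,0,255, -0.1,1,0,0,0,0,255]'
```

```text
time_s: 8.3
ee_pos: [0.6055, -0.0054, 0.0257]
tool_rot: [2.131, 2.308, -0.0]
force: [0.9, -3.9, 1.3]
opening: 0.003
time_s: 8.6
ee_pos: [0.6058, -0.005, 0.026]
tool_rot: [2.13, 2.307, -0.0]
force: [0.0, -9.6, 1.0]
opening: -0.001
```

```bash
python3 - <<'E'
from rig import r, imaging
from h import *
a=[]
for n in("side","top"):
    q=imaging.capture(n); np.savez(f"pics/{n}3.npz",**q); a.append(q["image"])
f=np.mean([r.read_state()["force"] for _ in range(5)],0);print(f)
b=cv2.resize(a[0][225:330,235:345],None,fx=5,fy=5,interpolation=cv2.INTER_CUBIC)
t=cv2.resize(a[1][190:250,150:225],None,fx=3.2,fy=3.2,interpolation=cv2.INTER_CUBIC)
o=np.zeros((525,800,3),np.uint8);o[:,:550]=b;o[:t.shape[0],555:555+t.shape[1]]=t;cv2.imwrite("pics/a3.png",o[:,:,::-1])
E
```

```text
[ 0.67373672 -8.3763906   1.57375837]
```

View pics/a3.png

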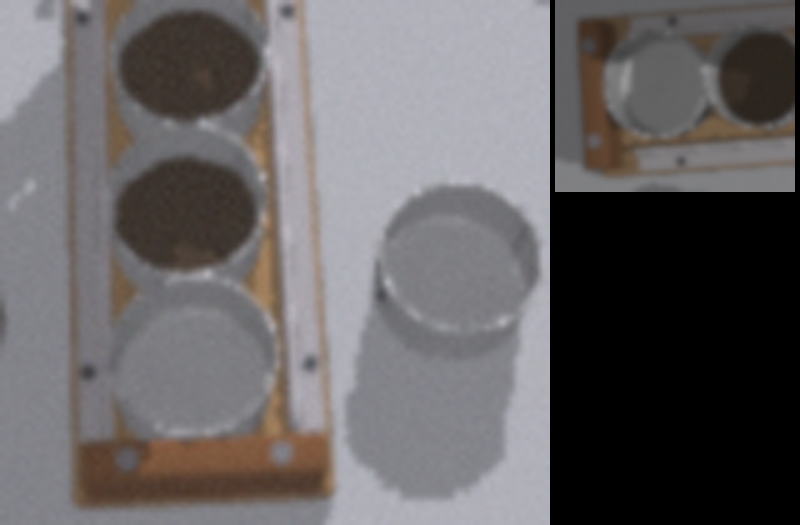

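The front tin sits against the stop in both views, at (195,435) in the side crop, and the force rose to 9.6 N. The row is home, so I'll back straight off, lift and move round to the outer side of the bar.

```bash
python3 -m crank '[0.2,-3,0,0,0,0,255, 1,-12,0,0,0,0,255, 2,-25,0,0,0,0,255, 2,-25,25,0,0,0,255, 2,-25,55,0,0,0,255, 2,-25,75,0,0,0,255, -25,-40,80,0,0,0,255, -60,-65,80,0,0,0,255, -85,-80,80,0,0,0,255, -99,-88,80,0,0,0,255, -99,-88,80,0,0,0,255]'
python3 - <<'E'
from rig import r, imaging
from h import *
a=[]
for n in("side","top","wrist"):
    q=imaging.capture(n); np.savez(f"pics/{n}4.npz",**q); a.append(q["image"])
s=r.read_state();p=s["ee_pos"]-[.599,.0645,0];print(s["ee_pos"],"rack",p@[.9972,.075,0],p@[-.075,.9972,0],s["force"])
b=cv2.resize(a[0][140:330,235:345],None,fx=3,fy=3,interpolation=cv2.INTER_CUBIC)
t=cv2.resize(a[1][170:255,150:380],(460,170),interpolation=cv2.INTER_CUBIC)
o=np.zeros((570,800,3),np.uint8);o[:,:330]=b;o[:170,340:]=t;o[180:525,340:]=cv2.resize(a[2],(460,345));cv2.imwrite("pics/a4.png",o[:,:,::-1])
E
```

```text
time_s: 9.8
ee_pos: [0.5049, -0.0945, 0.106]
tool_rot: [2.133, 2.306, -0.001]
force: [0.6, 0.8, -0.1]
opening: 0.002
[ 0.50760588 -0.09334261  0.10604384] rack -0.10297641341907511 -0.1505460938167256 [-0.00519665 -0.18264952  0.41563098]
```

View pics/a4.png

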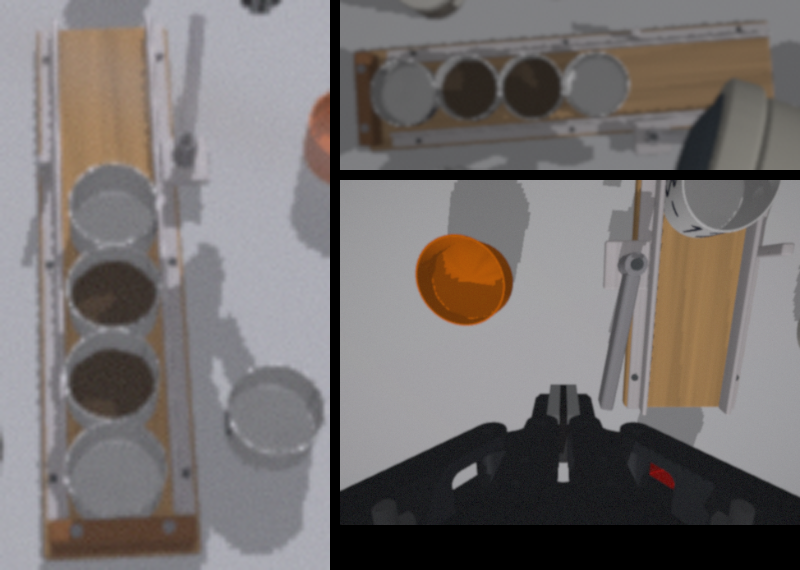

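The row is home and touching: rims meet in the top view at (404,90), (469,88), (532,86) and (597,84). The fingers stand outside the bar, with the tip at (563,395) and the bar from (633,265) to (610,405) in the wrist view. Next I'll lower to bar height and sweep it partway.

```bash
python3 -m crank '[0,0,-30,0,0,0,255, 0,0,-60,0,0,0,255, 0,0,-70,0,0,0,255, 0,0,-70,0,0,0,255]'; python3 -m crank '[8,0,0,0,0,0,255, 16,0,0,0,0,0,255, 24,0,0,0,0,0,255, 32,0,0,0,0,0,255, 40,0,0,0,0,0,255, 48,0,0,0,0,0,255, 56,1,0,0,0,0,255, 64,4,0,0,0,0,255, 71,7,0,0,0,0,255, 79,10,0,0,0,0,255, 86,13,0,0,0,0,255, 86,13,0,0,0,0,255]'
python3 - <<'E'
from rig import r, imaging
from h import *
a=[imaging.capture(n)["image"] for n in("side","wrist")]
s=r.read_state();p=s["ee_pos"]-[.599,.0645,0];print(s["ee_pos"],"rack",p@[.9972,.075,0],p@[-.075,.9972,0],s["force"])
o=np.zeros((570,800,3),np.uint8);o[:,:330]=cv2.resize(a[0][140:330,235:345],None,fx=3,fy=3);o[:345,340:]=cv2.resize(a[1],(460,345));cv2.imwrite("pics/a5.png",o[:,:,::-1])
E
```

```text
time_s: 10.35
ee_pos: [0.5074, -0.0929, 0.035]
tool_rot: [2.131, 2.308, -0.001]
force: [-1.6, 0.3, 0.3]
opening: 0.002
time_s: 11.55
ee_pos: [0.5946, -0.0795, 0.035]
tool_rot: [2.13, 2.308, -0.0]
force: [-0.1, -0.3, -0.7]
opening: 0.001
[ 0.5934613  -0.0797581   0.03493588] rack -0.0163425534986701 -0.14343877466440236 [ 0.62578716 -0.01266832  0.38036977]
```

View pics/a5.png

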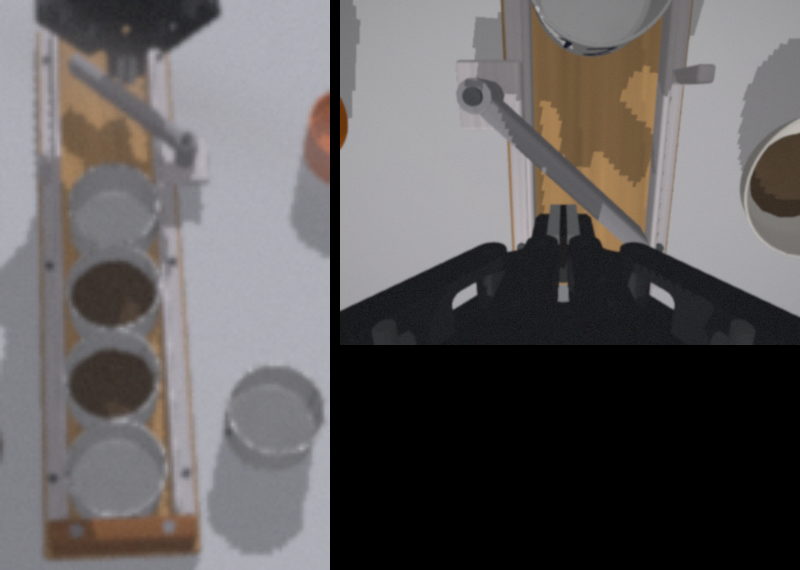

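The bar is about halfway, from its pivot at (472,95) to around (650,240) in the wrist view, and it lies against the finger. I'll keep sweeping.

```bash
python3 -m crank '[6,6,0,0,0,0,255, 11,12,0,0,0,0,255, 17,18,0,0,0,0,255, 22,24,0,0,0,0,255, 24,29,0,0,0,0,255, 26,34,0,0,0,0,255, 27,39,0,0,0,0,255, 28,43,0,0,0,0,255, 28,45,0,0,0,0,255, 28,45,0,0,0,0,255]'; python3 -m crank '[0,1,0,0,0,0,255, 0,2,0,0,0,0,255, 0,2,0,0,0,0,255]'; python3 -m crank '[0,1,0,0,0,0,255, 0,2,0,0,0,0,255, 0,2,0,0,0,0,255]'
```

```text
time_s: 12.65
ee_pos: [0.6214, -0.0345, 0.035]
tool_rot: [2.13, 2.309, -0.001]
force: [0.5, -0.9, 1.3]
opening: 0.002
time_s: 12.95
ee_pos: [0.6215, -0.0325, 0.035]
tool_rot: [2.13, 2.309, -0.001]
force: [-0.0, 0.2, -0.4]
opening: -0.004
time_s: 13.25
ee_pos: [0.6214, -0.0304, 0.035]
tool_rot: [2.13, 2.309, -0.001]
force: [-0.4, -0.2, -0.0]
opening: 0.002
```

```bash
python3 -m crank '[0,1,0,0,0,0,255, 0,2,0,0,0,0,255, 0,2,0,0,0,0,255]'; python3 -m crank '[0,1,0,0,0,0,255, 0,2,0,0,0,0,255, 0,2,0,0,0,0,255]';python3 -m crank '[0,1,0,0,0,0,255, 0,1,0,0,0,0,255]'
```

```text
time_s: 13.55
ee_pos: [0.6215, -0.0291, 0.035]
tool_rot: [2.13, 2.309, -0.002]
force: [0.1, -8.1, 0.3]
opening: -0.006
time_s: 13.85
ee_pos: [0.6215, -0.0288, 0.035]
tool_rot: [2.128, 2.308, -0.005]
force: [-0.7, -17.1, -0.1]
opening: 0.002
time_s: 14.05
ee_pos: [0.6215, -0.029, 0.035]
tool_rot: [2.127, 2.307, -0.007]
force: [-1.0, -13.0, -0.5]
opening: 0.002
```

```bash
python3 -m crank '[0,0.5,0,0,0,0,255, 0,1,0,0,0,0,255, 0,1,0,0,0,0,255]';python3 -m crank '[0,0.5,0,0,0,0,255, 0,1,0,0,0,0,255, 0,1,0,0,0,0,255]'
```

```text
time_s: 14.35
ee_pos: [0.6215, -0.0291, 0.0351]
tool_rot: [2.127, 2.306, -0.008]
force: [-1.0, -10.7, 0.3]
opening: 0.0
time_s: 14.65
ee_pos: [0.6215, -0.0291, 0.0351]
tool_rot: [2.126, 2.306, -0.01]
force: [-1.3, -11.8, -1.1]
opening: -0.004
```

The bar is against its limit: the force is up and there is no further travel. I'll back off, lift clear and check.

```bash
python3 -m crank '[0.3,-3,0,0,0,0,255, 1,-12,0,0,0,0,255, 2,-25,0,0,0,0,255, 2,-25,30,0,0,0,255, 2,-25,70,0,0,0,255, 2,-60,115,0,0,0,255, 0,-105,160,0,0,0,255, -20,-150,160,0,0,0,255, -50,-190,160,0,0,0,255, -80,-230,160,0,0,0,255, -80,-230,160,0,0,0,255]'
python3 - <<'E'
from rig import r, imaging
from h import *
a=[]
for n in("side","top"):
    q=imaging.capture(n); np.savez(f"pics/{n}6.npz",**q); a.append(q["image"])
s=r.read_state();print(s["ee_pos"],s["force"])
for n,i in(("top",1),("side",0)):
    d=cv2.absdiff(load(n+"0")["image"],a[i]).max(2); m=(d>60).astype(np.uint8)
    _,_,st,_=cv2.connectedComponentsWithStats(m); print(n,[x.tolist() for x in st[1:] if x[4]>15])
b=cv2.resize(a[0][90:330,195:375],(428,570),interpolation=cv2.INTER_CUBIC)
t=cv2.resize(a[1][120:320,150:430],(364,260),interpolation=cv2.INTER_CUBIC)
z=cv2.resize(a[1][180:250,225:315],(364,283),interpolation=cv2.INTER_CUBIC)
o=np.zeros((570,800,3),np.uint8);o[:,:428]=b;o[:260,436:]=t;o[270:553,436:]=z;cv2.imwrite("pics/a6.png",o[:,:,::-1])
E
```

```text
time_s: 15.75
ee_pos: [0.5387, -0.2633, 0.1954]
tool_rot: [2.13, 2.302, -0.011]
force: [0.9, 0.1, 0.9]
opening: 0.002
[ 0.54009804 -0.26149854  0.19524933] [0.15126228 0.54310913 0.78485171]
top [[274, 199, 27, 25, 335], [205, 201, 23, 26, 462], [232, 200, 14, 22, 127], [440, 202, 120, 193, 8682], [264, 208, 4, 11, 29], [166, 219, 4, 7, 18], [550, 231, 10, 7, 48]]
side [[291, 0, 54, 50, 1520], [469, 150, 65, 83, 3584], [550, 150, 10, 36, 146], [286, 186, 7, 7, 35], [258, 194, 25, 18, 245], [263, 223, 21, 7, 39], [260, 235, 26, 13, 160], [539, 245, 21, 41, 609], [259, 257, 28, 21, 425], [243, 384, 11, 5, 21], [208, 388, 13, 13, 38], [205, 399, 6, 10, 18], [216, 404, 8, 8, 21]]
```

View pics/a6.png

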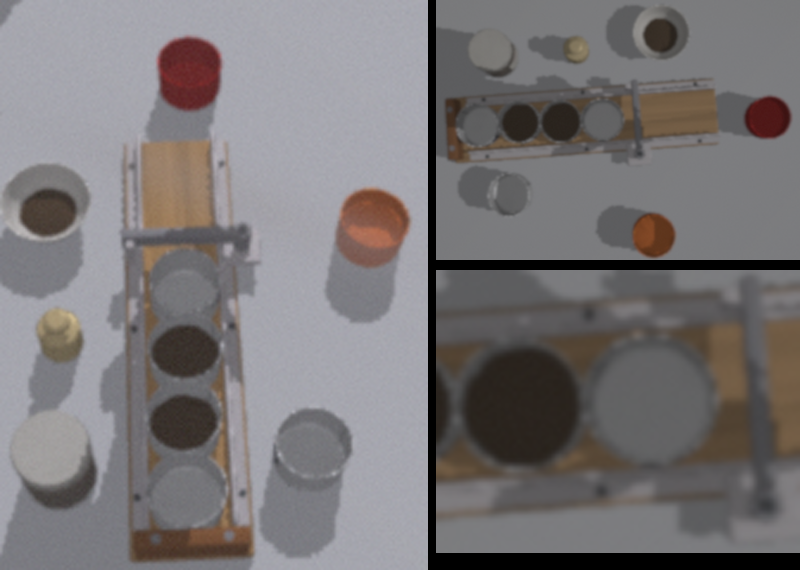

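The picture shows the bar across the channel, from its pivot at (640,152) to its tip at (636,88) in the top inset. The bystanders are in place. I'll check the bar's angle and the tin spacing with numbers.

```bash
python3 - <<'E'
from h import *
c=load("top6"); g=cv2.cvtColor(c["image"],cv2.COLOR_RGB2GRAY).astype(float)
c0=load("top0"); g0=cv2.cvtColor(c0["image"],cv2.COLOR_RGB2GRAY).astype(float)
x=np.array([.9972,.075,0]);y=np.array([-.075,.9972,0]);o=np.array([.599,.0645,0])
# bar edges: profile along rack y at several rack x, z=.048, in 1 mm samples
L=[]
for rx in np.arange(-.030,.031,.01):
    ys=np.arange(-.095,-.055,.0005)
    uv=np.array([proj(c,o+x*rx+y*v+[0,0,.048]) for v in ys],np.float32)
    p=cv2.remap(g.astype(np.float32),uv[None,:,0],uv[None,:,1],cv2.INTER_CUBIC)[0]
    p=cv2.GaussianBlur(p[None],(5,1),0)[0]; d=np.gradient(p)
    L.append((rx,ys[d.argmin()],ys[d.argmax()])); print([round(float(1000*t),1) for t in L[-1]], p[::8].round().tolist())
v=cv2.HoughCircles(cv2.resize(c["image"][185:245,190:320],None,fx=6,fy=6,interpolation=cv2.INTER_CUBIC)[:,:,1],cv2.HOUGH_GRADIENT,1,150,param1=60,param2=20,minRadius=85,maxRadius=115)
for q in sorted(v[0].tolist()):
    w=ray(c,(190+(q[0]+.5)/6-.5,185+(q[1]+.5)/6-.5),.053); print("tin",((w-o)@x*1000).round(1),((w-o)@y*1000).round(1),q[2])
E
```

```text
[-30.0, -86.0, -91.5] [81.0, 86.0, 81.0, 70.0, 71.0, 68.0, 71.0, 73.0, 73.0, 73.0]
[-20.0, -87.0, -56.5] [97.0, 96.0, 82.0, 69.0, 72.0, 68.0, 69.0, 70.0, 71.0, 70.0]
[-10.0, -84.0, -61.0] [91.0, 92.0, 91.0, 76.0, 71.0, 67.0, 67.0, 68.0, 68.0, 77.0]
[0.0, -79.0, -73.5] [96.0, 97.0, 96.0, 95.0, 81.0, 75.0, 95.0, 97.0, 97.0, 90.0]
[10.0, -79.5, -73.5] [98.0, 98.0, 98.0, 96.0, 80.0, 74.0, 93.0, 98.0, 97.0, 97.0]
[20.0, -58.0, -72.5] [94.0, 93.0, 94.0, 97.0, 94.0, 84.0, 90.0, 93.0, 93.0, 86.0]
[30.0, -58.0, -72.0] [97.0, 99.0, 98.0, 95.0, 95.0, 83.0, 91.0, 94.0, 93.0, 84.0]Traceback (most recent call last):
  File "<stdin>", line 14, in <module>
TypeError: 'NoneType' object is not subscriptable
```

```bash
python3 -c "
from rig import r
print(r.finish_job())"
```

```text
the job is handed in; nothing more can be done
None
```

I pushed the row of four tins home against the end stop, then swung the retaining bar shut behind it, and handed the job in at about 16 s. Nothing was gripped, and the fingers were placed only against the rearmost tin and the bar.

**Row:** the push force stayed at 1–2 N while the row slid, then rose to 9.6 N when it reached the stop. Pictures from two cameras show the front tin at the stop and the tins touching.

**Bar:** it came up against its limit. The force rose to between 11 and 17 N with no further travel. In the last pictures it lies across the channel, square to the rack within a few hundredths of a radian.

**Surroundings:** the before-and-after pictures show no change at the jar, weight, dish, spare tin or the orange and red look-alikes. The arm was clear at the end.

**Checks that failed or disagreed:**
- The row went 3–4 mm further than I had estimated.
- The gap from the rear tin to the bar looks like about 13 mm in the picture, and the tool contacts suggest about 15 mm. The text says 10 mm. I put this down to measuring error.
- The automatic circle fit for the final tin spacing found nothing, so "touching" rests on the pictures and the push force.
- Shadow blurred the near part of the bar in the angle check.

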